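# Find the half-latched carrier case and snap it shut

### The arm

A 6-joint arm with a two-finger parallel gripper is mounted at the origin on the work surface. World frame = base frame: x ahead of the robot, y to its left, z up, the work surface at z = 0. Lengths are in m, angles in degrees, forces in N, time in s.
With the tool pointing down it reaches from about 0.375 to 0.975 m from the base axis. Payload 3.8 kg.
Tool frame: the origin (TCP) lies on the centre line of the jaws, within the pads' length; the fingertips stand 17 mm ahead of it and the grasp point (between the pads) lies 2 mm behind it; z points along the fingers, y is the direction in which the jaws open and shut (so a half turn about z gives the same grasp; the last joint's range is limited). The gripper opens to 85 mm and grips with 20 to 120 N. Pads are 22 mm wide; open, the fingers measure 114 mm over their backs; the gripper's body (76 mm by 85 mm) begins 54 mm behind the grasp point. The pads swing forward as they close: fully open they stand 13 mm farther back than shut.
Start: joints at [-65.254, 15.12, 91.902, -0, 72.978, -2.114], TCP at [0.305, -0.602, 0.248] pointing down, gripper open.
Joint ranges: [-150.88, 150.88], [-54.13, 125.18], [17.81, 147.31], [-75.09, 255.09], [0, 152.58], [-146.25, 146.25]. Speed limits (degrees/s): [147.25, 147.25, 180, 180, 180, 180].

### API

Orientations are given as [roll, pitch, yaw] about the fixed x, y, z axes, in that order (R = Rz(yaw) Ry(pitch) Rx(roll)).
In Python, from plant import readout, read_camera, workorder gives the robot as it stands.
- The arm moves only by the tool drive_tool, never from a script. Its argument "increments" is a list of rows, each a list of 5 numbers: the shift along the tool's x, y, z in units of 25 mm (1.0 is 25 mm), then the turn about the tool's z in units of 6 degrees (1.0 is 6 degrees), then the finger opening in mm, from 0 to 85.4. In form: [[tx, ty, tz, yaw, fingers], ...]. A call has 1 to 12 rows; each row is the pose to reach, as a shift and turn from the pose commanded when the call began, along the tool's axes at that moment; what a row does not reach only later rows make up. A row lasts 1/8 s, in which the tool goes at most 62.5 mm and 10.7 degrees, less where a joint would pass 70% of its speed; a pose out of reach is approached as far as the arm can. A call with a gripper value outside its range is refused whole. The fingers move at their own pace and stop on an object; "force" is the grip in N (left out, the last holds). Time passes only in rows, so rows that repeat a pose let the fingers close. It gives the time, the measured TCP pose, the force and the opening at its end, in the units of the state.
- readout.state(): the state, without advancing time (a new reading comes with each control period).
- read_camera(name): name is "scene" or "top" or "wrist"; returns a dict with "color" (400x640x3 uint8, red, green, blue), "vfov" (degrees; the focal length in pixels is half the picture's height over the tangent of half this angle, whatever the lens; pixels are square), "cx", "cy" (the principal point, pixels), "T" (4x4, takes a point from camera to world coordinates); the wrist camera has in their place "T_tool_cam" (4x4, takes a point from camera to tool coordinates, whose origin is the TCP and whose axes are the flange's). Camera axes: x right, y up, looking along -z (the intrinsics and any distortion apply to the point x, -y, -z); pixel columns grow to the right and rows downward; lengths in m; the calibration is good to about 2 mm. A picture is of the moment at which its call begins: read the wrist's pose just before it. There is no depth.
- workorder.finish_job(): hands the job in, once; it reports no verdict.
The state is a dict: "t": time; "joint_pos": joint angles; "qd": joint speeds; "effort": joint torques, N m; "eef_pos": TCP position; "tcp_rot": TCP orientation; "ft_force": force on the tool from outside, world axes, zero at the start; "ft_torque": the same for the moment, N m; "width": opening from 0.0 (shut) to 1.0 (fully open).
Only numpy, scipy, OpenCV 4.12 (cv2) and the standard library are available. Lean on these libraries where they do the work, as an engineer would, in place of code of your own. Each camera call takes 0.05 s, during which the arm holds its last target.

### The job

The lids of the three test-card carrier cases in the docking tray all look shut, but the catch of one is only half home. Tug the lids upward by their handles until you find the one that comes up, then press that lid down firmly until its catch snaps and it stays shut like the others. Let go, and leave the bottle, the jar and the timer where they stand.

Things in the scene. Friction and masses are not known exactly. Their poses are not given: they have to be found in the camera images.
- case_blue: Grey carrier case with blue trim, 200 x 110 x 72 mm, fixed on an 8 mm docking tray; the three face the same way, about 165 mm apart. Origin: centre of its underside; x towards the hinge side (away from the robot), z up. Hidden catch inside the front wall: when home, the lid yields under 0.01 rad to a 25 N tug; half home, it lets go at an upward tug of 3 to 8 N on the handle.
- lid_blue (a joint): Hinge of the blue case's sprung white lid, rad; grows as it opens. Shut: 0 to 0.01, catch home or half home. Let go by its catch, the lid springs to about 0.27 and stays. To latch: press the handle down past shut to the stop at -0.02 (3.5 mm lower there; 6 to 12 N); released, it returns to about 0. Pressed less, it springs up. Hinge line: 100 mm along case +x, 78 mm above its origin.
- lid_blue_grip (a point): Middle of the blue pull handle: an upright block on the lid (204 x 114 x 14 mm), 16 mm (case x) by 36 mm (case y), 40 mm tall. The point is 20 mm below the handle's top and 20 mm above the lid's top face. Lid shut: 62 mm along case -x from the case's origin, 112 mm above it. Axes as the case's when shut; it turns with the lid.
- case_green: Grey carrier case with green trim, 200 x 110 x 72 mm, fixed on an 8 mm docking tray; the three face the same way, about 165 mm apart. Origin: centre of its underside; x towards the hinge side (away from the robot), z up. Hidden catch inside the front wall: when home, the lid yields under 0.01 rad to a 25 N tug; half home, it lets go at an upward tug of 3 to 8 N on the handle.
- lid_green (a joint): Hinge of the green case's sprung white lid, rad; grows as it opens. Shut: 0 to 0.01, catch home or half home. Let go by its catch, the lid springs to about 0.27 and stays. To latch: press the handle down past shut to the stop at -0.02 (3.5 mm lower there; 6 to 12 N); released, it returns to about 0. Pressed less, it springs up. Hinge line: 100 mm along case +x, 78 mm above its origin.
- lid_green_grip (a point): Middle of the green pull handle: an upright block on the lid (204 x 114 x 14 mm), 16 mm (case x) by 36 mm (case y), 40 mm tall. The point is 20 mm below the handle's top and 20 mm above the lid's top face. Lid shut: 62 mm along case -x from the case's origin, 112 mm above it. Axes as the case's when shut; it turns with the lid.
- case_yellow: Grey carrier case with yellow trim, 200 x 110 x 72 mm, fixed on an 8 mm docking tray; the three face the same way, about 165 mm apart. Origin: centre of its underside; x towards the hinge side (away from the robot), z up. Hidden catch inside the front wall: when home, the lid yields under 0.01 rad to a 25 N tug; half home, it lets go at an upward tug of 3 to 8 N on the handle.
- lid_yellow (a joint): Hinge of the yellow case's sprung white lid, rad; grows as it opens. Shut: 0 to 0.01, catch home or half home. Let go by its catch, the lid springs to about 0.27 and stays. To latch: press the handle down past shut to the stop at -0.02 (3.5 mm lower there; 6 to 12 N); released, it returns to about 0. Pressed less, it springs up. Hinge line: 100 mm along case +x, 78 mm above its origin.
- lid_yellow_grip (a point): Middle of the yellow pull handle: an upright block on the lid (204 x 114 x 14 mm), 16 mm (case x) by 36 mm (case y), 40 mm tall. The point is 20 mm below the handle's top and 20 mm above the lid's top face. Lid shut: 62 mm along case -x from the case's origin, 112 mm above it. Axes as the case's when shut; it turns with the lid.
- bottle: Bystander: white bottle with blue cap, 52 mm across, 120 mm tall, standing upright beside the docking tray. Origin: centre of its underside.
- jar: Bystander: amber jar with white cap, 60 mm across, 70 mm tall, standing upright beside the docking tray. Origin: centre of its underside.
- timer: Bystander: flat yellow timer, 70 x 60 x 22 mm, lying beside the docking tray. Origin: centre of its underside.

How it is judged (in metres and radians):
On the way:
1. the lid of the half-latched case has come up (more than 0.12 rad) (value of joint any of lid_blue, lid_green, lid_yellow above 0.12 rad), for 0.1 s.
At the end, for the whole second after the job is handed in: All three lids are shut (hinge below 0.03 rad), at rest (below 0.05 rad/s) and stay so; the sprung lid can only stay down if its catch is home (value of joint each of lid_blue, lid_green, lid_yellow below 0.03 rad and velocity of joint each of lid_blue, lid_green, lid_yellow below 0.05 rad/s); the robot touches nothing.
It fails at once if the bottle is moved more than 30 mm or tipped over (tilted more than 0.5 rad) (distance of bottle from where it was at the start of the episode above 0.03 m or angle between bottle's own z axis and vertical above 0.5 rad).
It fails at once if the jar is moved more than 30 mm or tipped over (tilted more than 0.5 rad) (distance of jar from where it was at the start of the episode above 0.03 m or angle between jar's own z axis and vertical above 0.5 rad).
It fails at once if the timer is moved more than 30 mm or tipped over (tilted more than 0.5 rad) (distance of timer from where it was at the start of the episode above 0.03 m or angle between timer's own z axis and vertical above 0.5 rad).
It also fails if it takes over 72 s, if anything falls off the work surface, if the arm or the gripper's body presses on something with over 40 N, if the wrist force passes 120 N, or if a joint passes its speed limit or range.

## Working session

There is one attempt and no reset: what is moved stays moved. The work goes in short steps, Python scripts to look and compute and a tool call to move; the robot and the scene stay as the last step left them, time stands still between calls to the robot, and variables do not carry over. Pictures are saved under pics/ and viewed, and the job is handed in when it is done.

Besides the shell and the picture viewer there is one more tool, called after ">>>" as name(argument=value, ...) on one line, values as JSON. drive_tool: Moves the arm, as the interface text tells. Its arguments: {"type":"object","properties":{"increments":{"type":"array","items":{"type":"array","items":{"type":"number"}}},"force":{"type":"number"}},"required":["increments"]}

```bash
mkdir -p pics; ls; python3 - <<'E'
from plant import readout, read_camera
import cv2,numpy as np
print(readout.state())
for n in ["scene","top"]:
    d=read_camera(n); print(n,d["vfov"],d["cx"],d["cy"],np.round(d["T"],4).tolist(),[k for k in d])
    cv2.imwrite(f"pics/{n}0.png",d["color"][:,:,::-1]); np.savez(f"{n}0.npz",**d)
E
```

```text
pics
{'t': 0.0, 'joint_pos': array([-6.52570389e+01,  1.51691237e+01,  9.19826557e+01,  2.41462530e-03,
        7.29771844e+01, -2.11455393e+00]), 'qd': array([-0.02804558, -0.02895305, -0.08828781, -0.07142071, -0.0045353 ,
        0.05669332]), 'effort': array([-1.42212521e-03, -5.15107048e+01, -3.67324340e+01,  1.16516489e-04,
        1.29107983e-02,  1.86681535e-05]), 'eef_pos': array([ 0.30465926, -0.60154741,  0.24694918]), 'tcp_rot': array([-1.79871209e+02, -7.06411457e-03,  2.68567976e+01]), 'ft_force': array([ 0.23024805, -0.28428959,  0.16505167]), 'ft_torque': array([ 0.04977101, -0.05385567, -0.00032682]), 'width': 0.9995237002984808}
scene 54.61102696675394 318.3516781346042 196.15258478008556 [[0.7486, -0.4952, 0.441, 1.0341], [0.663, 0.5485, -0.5095, -0.5218], [0.0104, 0.6737, 0.7389, 0.8586], [0.0, 0.0, 0.0, 1.0]] ['color', 'vfov', 'cx', 'cy', 'T']
top 56.057912173426345 319.1196613230554 199.13812258339348 [[-0.0141, 0.9972, -0.073, 0.5238], [-0.9998, -0.0149, -0.0102, -0.0119], [-0.0113, 0.0728, 0.9973, 0.9317], [0.0, 0.0, 0.0, 1.0]] ['color', 'vfov', 'cx', 'cy', 'T']
```

View pics/top0.png

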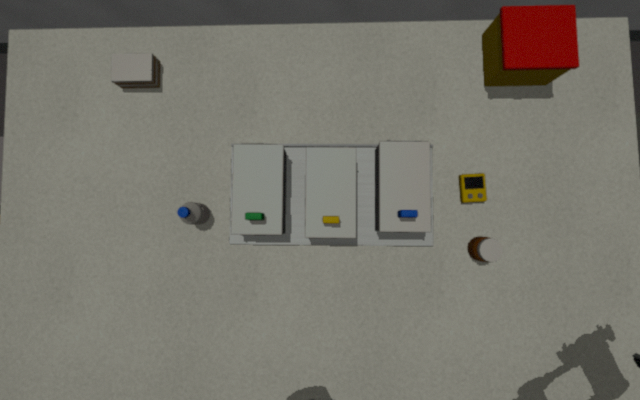

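View pics/scene0.png

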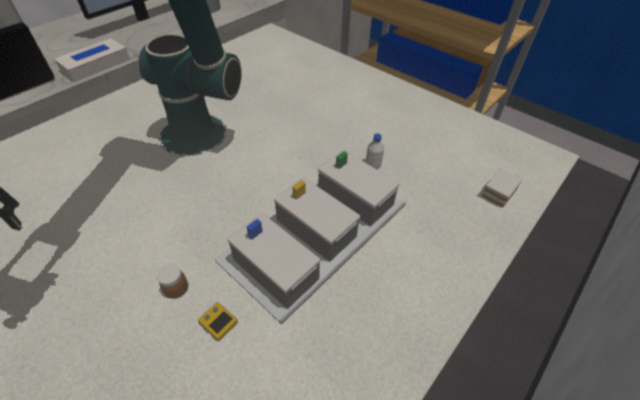

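```bash
cat > h.py <<'E'
import numpy as np,cv2
def K(d): return 200/np.tan(np.radians(float(d["vfov"])/2))
def ray(d,u,v,T=None):
    T=d["T"] if T is None else T; f=K(d)
    r=T[:3,:3]@np.array([(u-float(d["cx"]))/f,-(v-float(d["cy"]))/f,-1.]); return T[:3,3],r
def onz(d,u,v,z,T=None):
    o,r=ray(d,u,v,T); return o+r*(z-o[2])/r[2]
def tri(a,b):
    A=[];B=[]
    M=np.zeros((3,3));m=np.zeros(3)
    for o,r in (a,b):
        r=r/np.linalg.norm(r);P=np.eye(3)-np.outer(r,r);M+=P;m+=P@o
    p=np.linalg.solve(M,m); return p,[np.linalg.norm(np.cross(p-o,r/np.linalg.norm(r))) for o,r in (a,b)]
RNG={"blue":((105,120,60),(125,255,255)),"green":((45,90,40),(85,255,255)),"yellow":((20,120,80),(35,255,255))}
def blobs(img,c,amin=25):
    hsv=cv2.cvtColor(img,cv2.COLOR_RGB2HSV);m=cv2.inRange(hsv,*RNG[c])
    n,l,s,ce=cv2.connectedComponentsWithStats(m)
    return [(ce[i].round(1).tolist(),s[i].tolist()) for i in range(1,n) if s[i][4]>=amin],l
E
python3 - <<'E'
from h import *
D={n:np.load(n+"0.npz") for n in("top","scene")}
for c in RNG:
    for n in D: print(c,n,blobs(D[n]["color"],c)[0])
    
g={"green":((255,216),(342,159)),"yellow":((331,220),(299,188.5)),"blue":((408,214),(254.5,228.5))}
for c,(t,s) in g.items():
    print(c,tri(ray(D["top"],*t),ray(D["scene"],*s)),onz(D["top"],*t,.125),onz(D["scene"],*s,.125))
# lid corners near/far in top, z=.094 (lid top)
E
python3 - <<'E'
import cv2
i=cv2.imread('pics/top0.png')[125:260,170:510]
cv2.imwrite('pics/topcrop.png',cv2.resize(i,None,fx=2.35,fy=2.35,interpolation=2))
E
```

```text
blue top [([182.7, 211.7], [178, 207, 10, 11, 89]), ([408.1, 213.0], [400, 210, 17, 7, 115])]
blue scene [([479.6, 8.0], [424, 0, 90, 24, 1174]), ([529.3, 9.7], [519, 0, 22, 23, 305]), ([587.3, 63.8], [512, 0, 128, 144, 13441]), ([425.4, 61.8], [370, 18, 112, 80, 3710]), ([507.7, 64.5], [495, 40, 29, 45, 471]), ([89.6, 52.1], [73, 45, 35, 15, 170]), ([377.3, 136.5], [375, 134, 6, 6, 26]), ([253.6, 225.0], [248, 220, 12, 11, 76])]
green top [([253.6, 215.9], [246, 213, 16, 7, 110])]
green scene [([341.7, 155.7], [337, 152, 9, 8, 42])]
yellow top [([472.8, 189.7], [460, 173, 27, 30, 428]), ([330.6, 219.4], [323, 216, 16, 8, 121])]
yellow scene [([298.7, 188.7], [293, 181, 12, 17, 137]), ([216.8, 321.0], [199, 303, 38, 37, 534])]
green (array([0.54940532, 0.13606353, 0.12216815]), [np.float64(0.001119037950400533), np.float64(0.0011190379504007301)]) [0.54851697 0.13475017 0.125     ] [0.55195508 0.13444601 0.125     ]
yellow (array([ 0.5382204 , -0.02795748,  0.1218196 ]), [np.float64(0.0008157688343033775), np.float64(0.0008157688343034293)]) [ 0.53758824 -0.02846814  0.125     ] [ 0.54093748 -0.02951692  0.125     ]
blue (array([ 0.54880443, -0.19392092,  0.12020928]), [np.float64(0.0008801543650779202), np.float64(0.0008801543650779633)]) [ 0.54805512 -0.19349383  0.125     ] [ 0.55263752 -0.19548224  0.125     ]
```

View pics/topcrop.png

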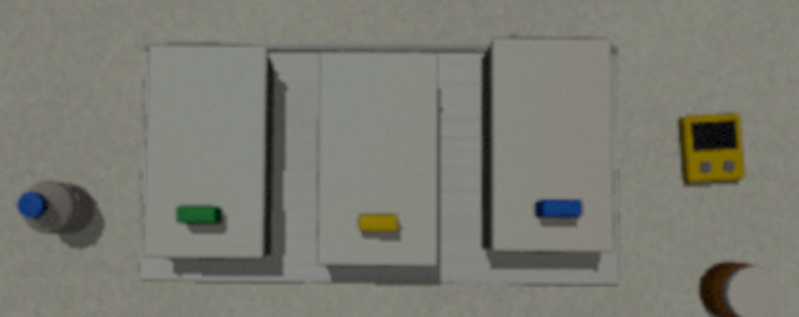

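>>> drive_tool(increments=[[2, -1.3, 0, -1.3, 85], [4, -2.5, 0, -2.6, 85], [6, -3.8, 0, -3.9, 85], [8, -5.1, 0, -5.3, 85], [10, -6.3, 0, -6.6, 85], [12, -7.6, 0, -7.9, 85], [14, -8.9, 0, -9.2, 85], [16.08, -10.15, 0, -10.52, 85], [16.08, -10.15, 0, -10.52, 85], [16.08, -10.15, 0, -10.52, 85]], force=40)

```text
t: 1.35
eef_pos: [0.5486, -0.1941, 0.2478]
tcp_rot: [-179.9, 0.0, 90.0]
ft_force: [-0.1, -0.4, -0.3]
width: 0.991
```

```bash
cat > w.py <<'E'
import sys
from h import *
from plant import readout, read_camera
from scipy.spatial.transform import Rotation as R
s=readout.state(); d=read_camera("wrist")
T=np.eye(4);T[:3,:3]=R.from_euler('xyz',s["tcp_rot"],degrees=True).as_matrix();T[:3,3]=s["eef_pos"]
W=T@d["T_tool_cam"]
cv2.imwrite(f"pics/{sys.argv[1]}.png",d["color"][:,:,::-1])
print({k:np.round(s[k],4) for k in("t","eef_pos","tcp_rot","ft_force","joint_pos","width")}); print(np.round(W,3).tolist())
for c in RNG:
    for b in blobs(d["color"],c,100)[0]:
        print(c,b,onz(d,*b[0],.14,W).round(4))
E
python3 w.py w1
```

```text
{'t': np.float64(1.35), 'eef_pos': array([ 0.5486, -0.1941,  0.2478]), 'tcp_rot': array([-1.799269e+02,  1.590000e-02,  9.000070e+01]), 'ft_force': array([-0.0545, -0.4278, -0.2522]), 'joint_pos': array([-2.191120e+01,  5.155900e+00,  1.035887e+02, -4.440000e-02,
        7.131720e+01, -2.189760e+01]), 'width': np.float64(0.9913)}
[[1.0, 0.0, 0.001, 0.549], [-0.001, 0.948, 0.317, -0.112], [-0.001, -0.317, 0.948, 0.374], [0.0, 0.0, 0.0, 1.0]]
blue ([319.3, 183.4], [310, 168, 19, 35, 588]) [ 0.5507 -0.186   0.14  ]
yellow ([364.5, 298.7], [341, 280, 56, 41, 1263]) [ 0.5882 -0.2857  0.14  ]
```

View pics/w1.png

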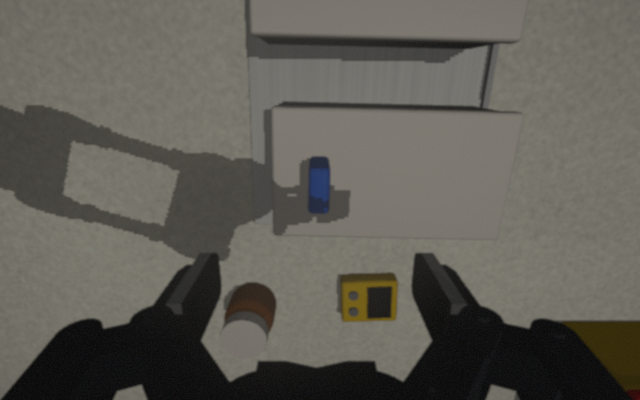

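>>> drive_tool(increments=[[0.16, 0.08, 1, 0, 85], [0.16, 0.08, 2, 0, 70], [0.16, 0.08, 3, 0, 60], [0.16, 0.08, 4, 0, 50], [0.16, 0.08, 4.5, 0, 40], [0.16, 0.08, 4.86, 0, 40], [0.16, 0.08, 4.86, 0, 40], [0.16, 0.08, 4.86, 0, 40]])

```text
t: 2.4
eef_pos: [0.5516, -0.1906, 0.1278]
tcp_rot: [179.9, 0.0, 90.0]
ft_force: [-0.4, -0.5, 0.4]
width: 0.472
```

```bash
python3 w.py w2
```

```text
{'t': np.float64(2.4), 'eef_pos': array([ 0.5516, -0.1906,  0.1278]), 'tcp_rot': array([1.799082e+02, 3.520000e-02, 8.996740e+01]), 'ft_force': array([-0.4222, -0.525 ,  0.4147]), 'joint_pos': array([-2.150210e+01,  1.121340e+01,  1.101087e+02,  1.000000e-03,
        5.857950e+01, -2.147000e+01]), 'width': np.float64(0.4716)}
[[1.0, 0.002, -0.001, 0.551], [-0.001, 0.948, 0.317, -0.108], [0.002, -0.317, 0.948, 0.254], [0.0, 0.0, 0.0, 1.0]]
blue ([313.2, 290.6], [295, 242, 38, 89, 2735]) [ 0.5503 -0.1893  0.14  ]
```

View pics/w2.png

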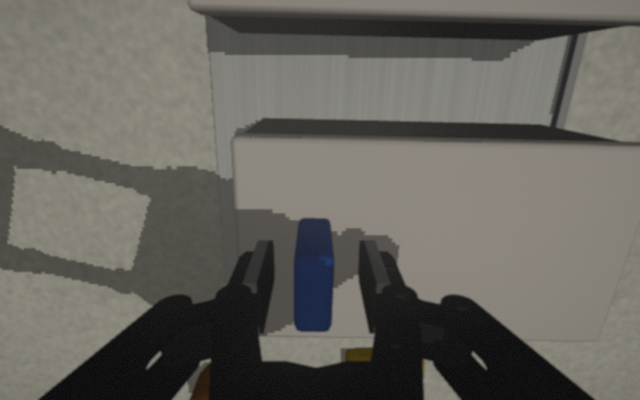

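The blue handle (centre about 313,275) sits between the pads (inner edges about columns 270 and 362), so I close on it.

>>> drive_tool(increments=[[0, 0, 0, 0, 20], [0, 0, 0, 0, 10], [0, 0, 0, 0, 10], [0, 0, 0, 0, 10]], force=40)

```text
t: 2.95
eef_pos: [0.5504, -0.1903, 0.1272]
tcp_rot: [-179.9, -0.0, 89.9]
ft_force: [-5.3, -0.7, 4.7]
width: 0.179
```

>>> drive_tool(increments=[[0, 0, -0.04, 0, 10], [0, 0, -0.08, 0, 10], [0, 0, -0.08, 0, 10]])

```text
t: 3.32
eef_pos: [0.5505, -0.1902, 0.1279]
tcp_rot: [-179.9, -0.0, 90.0]
ft_force: [-1.9, -2.6, -4.0]
width: 0.177
```

>>> drive_tool(increments=[[0, 0, -0.04, 0, 10], [0, 0, -0.08, 0, 10], [0, 0, -0.08, 0, 10]])

```text
t: 3.7
eef_pos: [0.5505, -0.1902, 0.1281]
tcp_rot: [-179.9, -0.0, 90.0]
ft_force: [4.5, -4.9, -17.1]
width: 0.18
```

Blue held through a 17 N tug (rise 0.9 mm), so its catch is home. Next is yellow.

>>> drive_tool(increments=[[0, 0, 0.12, 0, 20], [0, 0, 0.12, 0, 45], [0, 0, 0.12, 0, 45], [0, 0, -1, 0, 45], [0, 0, -2.2, 0, 45], [1.5, -0.1, -2.2, 0, 45], [3.5, -0.25, -2.2, 0, 45], [5.3, -0.4, -2.2, 0, 45], [6.56, -0.42, -2.2, 0, 45], [6.56, -0.42, -2.2, 0, 45], [6.56, -0.42, -2.2, 0, 45]])

```text
t: 5.08
eef_pos: [0.5409, -0.0264, 0.1865]
tcp_rot: [179.9, 0.0, 90.0]
ft_force: [0.2, 0.7, -0.8]
width: 0.526
```

```bash
python3 w.py w3
```

```text
{'t': np.float64(5.075), 'eef_pos': array([ 0.5409, -0.0264,  0.1865]), 'tcp_rot': array([1.799281e+02, 3.200000e-02, 9.002290e+01]), 'ft_force': array([ 0.2208,  0.6646, -0.766 ]), 'joint_pos': array([-5.415700e+00,  3.412200e+00,  1.121674e+02, -2.780000e-02,
        6.434580e+01, -5.426700e+00]), 'width': np.float64(0.5263)}
[[1.0, 0.001, -0.001, 0.541], [-0.0, 0.948, 0.317, 0.056], [0.001, -0.317, 0.948, 0.313], [0.0, 0.0, 0.0, 1.0]]
yellow ([314.2, 223.3], [301, 199, 28, 56, 1217]) [ 0.5398 -0.0224  0.14  ]
```

View pics/w3.png

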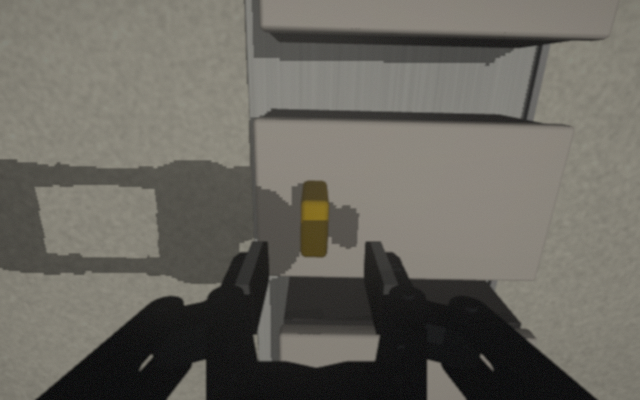

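Yellow handle at (314,220), measured at x=0.540, is centred between the pads. I descend, grip and tug.

>>> drive_tool(increments=[[0.05, -0.03, 0.8, 0, 45], [0.05, -0.03, 1.6, 0, 45], [0.05, -0.03, 2.2, 0, 42], [0.05, -0.03, 2.36, 0, 40], [0.05, -0.03, 2.36, 0, 40], [0.05, -0.03, 2.36, 0, 20], [0.05, -0.03, 2.36, 0, 10], [0.05, -0.03, 2.36, 0, 10], [0.05, -0.03, 2.36, 0, 10], [0.05, -0.03, 2.36, 0, 10]], force=40)

```text
t: 6.38
eef_pos: [0.5397, -0.025, 0.1272]
tcp_rot: [180.0, 0.0, 90.0]
ft_force: [-3.8, -2.9, 4.9]
width: 0.179
```

>>> drive_tool(increments=[[0, 0, -0.04, 0, 10], [0, 0, -0.08, 0, 10], [0, 0, -0.08, 0, 10]])

```text
t: 6.75
eef_pos: [0.5398, -0.025, 0.1279]
tcp_rot: [180.0, 0.0, 90.0]
ft_force: [1.5, -2.2, -4.9]
width: 0.181
```

>>> drive_tool(increments=[[0, 0, -0.04, 0, 10], [0, 0, -0.08, 0, 10], [0, 0, -0.08, 0, 10]])

```text
t: 7.12
eef_pos: [0.5398, -0.025, 0.1282]
tcp_rot: [180.0, 0.0, 90.0]
ft_force: [7.2, -2.2, -18.0]
width: 0.178
```

Yellow also held at 18 N with a 1.0 mm rise, so it is home. Now green.

>>> drive_tool(increments=[[0, 0, 0.12, 0, 20], [0, 0, 0.12, 0, 45], [0, 0, 0.12, 0, 45], [0, 0, -1, 0, 45], [0, 0, -2.2, 0, 45], [1.5, 0.1, -2.2, 0, 45], [3.5, 0.25, -2.2, 0, 45], [5.3, 0.4, -2.2, 0, 45], [6.56, 0.45, -2.2, 0, 45], [6.56, 0.45, -2.2, 0, 45], [6.56, 0.45, -2.2, 0, 45]])

```text
t: 8.5
eef_pos: [0.5511, 0.1388, 0.1861]
tcp_rot: [180.0, 0.0, 90.0]
ft_force: [0.5, -0.6, 0.2]
width: 0.528
```

```bash
python3 w.py w4
```

```text
{'t': np.float64(8.5), 'eef_pos': array([0.5511, 0.1388, 0.1861]), 'tcp_rot': array([1.799815e+02, 2.410000e-02, 9.001970e+01]), 'ft_force': array([ 0.4864, -0.6273,  0.195 ]), 'joint_pos': array([ 1.164290e+01,  6.353100e+00,  1.090174e+02, -3.030000e-02,
        6.461620e+01,  1.163610e+01]), 'width': np.float64(0.5282)}
[[1.0, 0.0, -0.0, 0.551], [-0.0, 0.948, 0.317, 0.221], [0.001, -0.317, 0.948, 0.312], [0.0, 0.0, 0.0, 1.0]]
green ([313.1, 229.6], [301, 203, 27, 56, 1200]) [0.5493 0.1391 0.14  ]
```

View pics/w4.png

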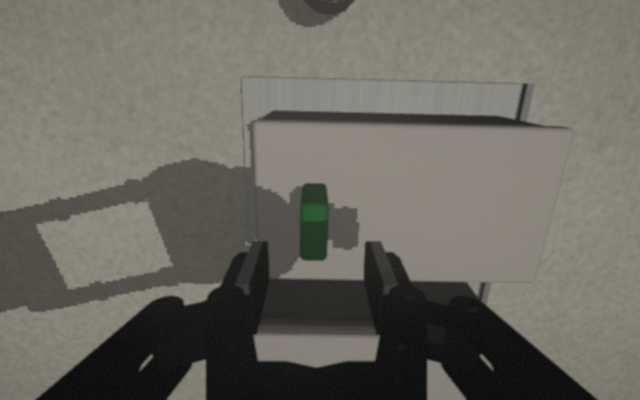

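Green handle at (313,222) sits the same way relative to the pads.

>>> drive_tool(increments=[[0, -0.04, 0.8, 0, 45], [0, -0.04, 1.6, 0, 45], [0, -0.04, 2.2, 0, 42], [0, -0.04, 2.34, 0, 40], [0, -0.04, 2.34, 0, 40], [0, -0.04, 2.34, 0, 20], [0, -0.04, 2.34, 0, 10], [0, -0.04, 2.34, 0, 10], [0, -0.04, 2.34, 0, 10], [0, -0.04, 2.34, 0, 10]], force=40)

```text
t: 9.8
eef_pos: [0.5496, 0.1392, 0.1276]
tcp_rot: [-179.9, -0.0, 90.0]
ft_force: [-5.2, 0.3, 4.8]
width: 0.184
```

>>> drive_tool(increments=[[0, 0, -0.04, 0, 10], [0, 0, -0.08, 0, 10], [0, 0, -0.08, 0, 10]])

```text
t: 10.18
eef_pos: [0.5498, 0.1392, 0.1286]
tcp_rot: [-180.0, -0.0, 90.0]
ft_force: [-0.6, 2.5, -2.9]
width: 0.184
```

>>> drive_tool(increments=[[0, 0, -0.04, 0, 10], [0, 0, -0.08, 0, 10], [0, 0, -0.08, 0, 10]])

```text
t: 10.55
eef_pos: [0.5504, 0.1392, 0.131]
tcp_rot: [180.0, -0.0, 90.0]
ft_force: [3.4, 2.5, -7.1]
width: 0.18
```

Green is coming up: 3.4 mm at only 7 N. I lift a little more, following the arc.

>>> drive_tool(increments=[[0, 0.02, -0.1, 0, 10], [0, 0.05, -0.2, 0, 10], [0, 0.08, -0.3, 0, 10], [0, 0.08, -0.3, 0, 10]])

```text
t: 11.05
eef_pos: [0.5522, 0.1391, 0.1376]
tcp_rot: [-180.0, -0.0, 90.0]
ft_force: [8.2, 2.7, -12.8]
width: 0.184
```

>>> drive_tool(increments=[[0, 0.1, 0, 0, 85], [0, 0.2, -0.2, 0, 85], [0, 0.4, -0.6, 0, 85], [0, 0.6, -1.2, 0, 85], [0, 0.6, -2.5, 0, 85], [0, 0.6, -3.6, 0, 85], [0, 0.6, -4.4, 0, 85], [0, 0.6, -4.4, 0, 85]])

```text
t: 12.05
eef_pos: [0.5685, 0.1393, 0.2516]
tcp_rot: [179.7, -0.1, 90.0]
ft_force: [0.0, 0.2, 0.7]
width: 0.996
```

```bash
python3 w.py w5; python3 - <<'E'
from h import *
from plant import read_camera
D={n:read_camera(n) for n in("top","scene")}
for n in D:
    b=[x for x in blobs(D[n]["color"],"green")[0]];print(n,b)
    cv2.imwrite(f"pics/{n}1.png",D[n]["color"][:,:,::-1])
E
```

```text
{'t': np.float64(12.05), 'eef_pos': array([0.5685, 0.1393, 0.2516]), 'tcp_rot': array([ 1.797252e+02, -5.330000e-02,  8.998510e+01]), 'ft_force': array([0.0256, 0.2493, 0.663 ]), 'joint_pos': array([ 1.133440e+01,  5.177200e+00,  1.031534e+02, -1.900000e-03,
        7.138940e+01,  1.135000e+01]), 'width': np.float64(0.9955)}
[[1.0, 0.002, -0.004, 0.568], [-0.001, 0.949, 0.316, 0.221], [0.005, -0.316, 0.949, 0.378], [0.0, 0.0, 0.0, 1.0]]
green ([313.7, 208.9], [303, 190, 24, 50, 681]) [0.5672 0.1259 0.14  ]
yellow ([284.0, 355.2], [276, 350, 17, 12, 187]) [ 0.5402 -0.0145  0.14  ]
top [([252.8, 208.9], [245, 203, 16, 12, 138])]
scene []
```

View pics/scene1.png

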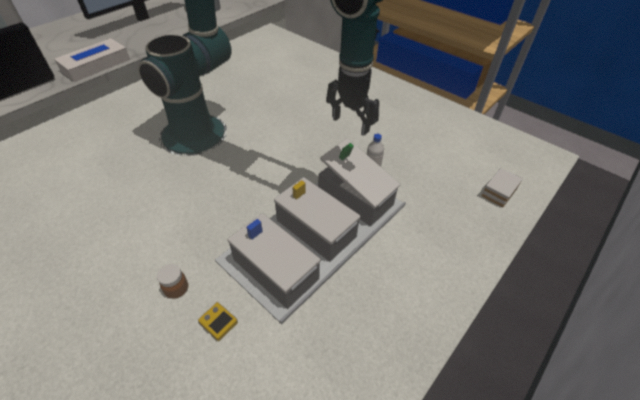

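View pics/w5.png

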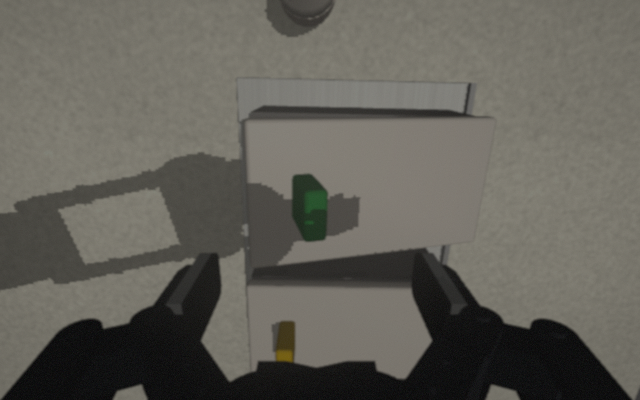

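The green lid stands clearly open, handle at (345,152) in the scene view, tilted. I'll shut the fingers and press the top of the handle down along its arc.

>>> drive_tool(increments=[[0, 0.06, 0.5, 0, 0], [0, 0.06, 1, 0, 0], [0, 0.06, 1.3, 0, 0], [0, 0.06, 1.3, 0, 0], [0, 0.06, 1.3, 0, 0], [0, 0.06, 1.3, 0, 0], [0, 0.06, 1.7, 0, 0], [0, 0.06, 2.0, 0, 0], [0, 0.0, 2.2, 0, 0], [0, -0.1, 2.36, 0, 0], [0, -0.2, 2.54, 0, 0], [0, -0.2, 2.54, 0, 0]])

```text
t: 13.7
eef_pos: [0.5617, 0.139, 0.1849]
tcp_rot: [-180.0, 0.0, 90.0]
ft_force: [0.7, -0.6, 0.7]
width: -0.003
```

```bash
python3 w.py w6
```

```text
{'t': np.float64(13.7), 'eef_pos': array([0.5617, 0.139 , 0.1849]), 'tcp_rot': array([-1.799669e+02,  6.000000e-03,  8.998080e+01]), 'ft_force': array([ 0.7236, -0.6114,  0.7442]), 'joint_pos': array([1.143620e+01, 7.543800e+00, 1.078132e+02, 8.000000e-04,
       6.467660e+01, 1.145510e+01]), 'width': np.float64(-0.0034)}
[[1.0, 0.001, 0.001, 0.562], [-0.001, 0.948, 0.317, 0.221], [-0.0, -0.317, 0.948, 0.311], [0.0, 0.0, 0.0, 1.0]]
green ([314.8, 231.2], [299, 224, 31, 15, 398]) [0.5608 0.1389 0.14  ]
```

View pics/w6.png

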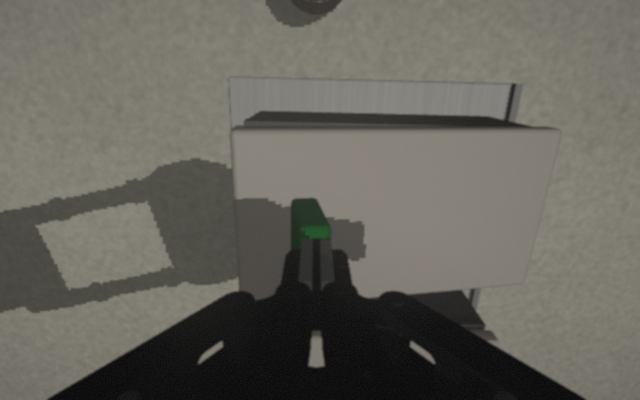

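>>> drive_tool(increments=[[0, -0.12, 0.24, 0, 0], [0, -0.24, 0.48, 0, 0], [0, -0.34, 0.72, 0, 0], [0, -0.44, 0.95, 0, 0], [0, -0.48, 1.1, 0, 0], [0, -0.48, 1.1, 0, 0]])

```text
t: 14.5
eef_pos: [0.5498, 0.1391, 0.1577]
tcp_rot: [-180.0, 0.0, 90.0]
ft_force: [0.2, 0.4, 2.2]
width: 0.002
```

```bash
python3 w.py w7
```

```text
{'t': np.float64(14.5), 'eef_pos': array([0.5498, 0.1391, 0.1577]), 'tcp_rot': array([-1.799689e+02,  9.000000e-04,  8.998660e+01]), 'ft_force': array([0.1898, 0.4265, 2.1651]), 'joint_pos': array([1.168200e+01, 7.795800e+00, 1.106209e+02, 6.200000e-03,
       6.161390e+01, 1.169250e+01]), 'width': np.float64(0.002)}
[[1.0, 0.001, 0.001, 0.55], [-0.001, 0.949, 0.317, 0.221], [-0.0, -0.317, 0.949, 0.284], [0.0, 0.0, 0.0, 1.0]]
green ([316.7, 231.2], [302, 222, 31, 18, 415]) [0.55   0.1521 0.14  ]
```

View pics/w7.png

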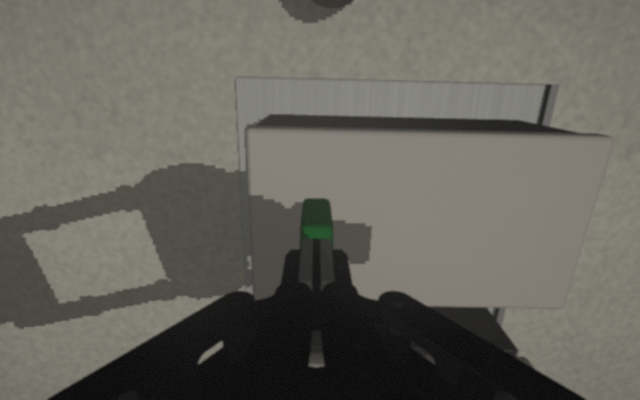

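The lid is down near shut and the tips bear on the handle top (317,235). I press on in small steps.

>>> drive_tool(increments=[[0, -0.02, 0.08, 0, 0], [0, -0.03, 0.16, 0, 0], [0, -0.03, 0.16, 0, 0]])

```text
t: 14.92
eef_pos: [0.549, 0.1391, 0.1547]
tcp_rot: [-180.0, -0.0, 90.0]
ft_force: [-2.4, -0.8, 7.4]
width: 0.0
```

>>> drive_tool(increments=[[0, 0, 0.05, 0, 0], [0, 0, 0.1, 0, 0], [0, 0, 0.1, 0, 0]])

```text
t: 15.3
eef_pos: [0.5488, 0.1392, 0.1535]
tcp_rot: [-179.9, -0.0, 90.0]
ft_force: [-8.0, -1.3, 14.5]
width: -0.0
```

>>> drive_tool(increments=[[0, 0, 0.04, 0, 0], [0, 0, 0.08, 0, 0], [0, 0, 0.08, 0, 0]])

```text
t: 15.68
eef_pos: [0.5488, 0.1392, 0.1533]
tcp_rot: [-179.9, -0.0, 90.0]
ft_force: [-10.8, -1.6, 23.7]
width: 0.0
```

The stop is reached: the force rose to 24 N with no further travel, at z=0.1533 (expected about 0.154). I release upward and look.

>>> drive_tool(increments=[[0, 0, -0.2, 0, 0], [0, 0, -0.5, 0, 0], [0, 0, -1.5, 0, 0], [0, 0, -3, 0, 0], [0, 0, -4.4, 0, 0], [0, 0, -4.4, 0, 0], [0, 0, -4.4, 0, 0]])

```text
t: 16.55
eef_pos: [0.5488, 0.1389, 0.2582]
tcp_rot: [-179.9, 0.0, 90.0]
ft_force: [0.1, -0.6, -0.8]
width: -0.001
```

```bash
python3 w.py w8; python3 - <<'E'
from h import *
from plant import read_camera
for n in("top","scene"):
    d=read_camera(n); o=np.load(n+"0.npz")
    cv2.imwrite(f"pics/{n}2.png",d["color"][:,:,::-1])
    for c in RNG: print(n,c,[b for b in blobs(o["color"],c)[0] if b[1][4]<600],[b for b in blobs(d["color"],c)[0] if b[1][4]<600])
E
```

```text
{'t': np.float64(16.55), 'eef_pos': array([0.5488, 0.1389, 0.2582]), 'tcp_rot': array([-1.799117e+02,  2.490000e-02,  8.998030e+01]), 'ft_force': array([ 0.1476, -0.571 , -0.7734]), 'joint_pos': array([ 1.168680e+01,  3.059900e+00,  1.047157e+02, -6.800000e-03,
        7.231590e+01,  1.170850e+01]), 'width': np.float64(-0.0007)}
[[1.0, 0.0, 0.002, 0.549], [-0.001, 0.948, 0.317, 0.221], [-0.001, -0.317, 0.948, 0.385], [0.0, 0.0, 0.0, 1.0]]
green ([317.4, 183.7], [308, 169, 19, 32, 509]) [0.5495 0.1434 0.14  ]
yellow ([311.9, 355.9], [309, 344, 6, 23, 115]) [ 0.5445 -0.0228  0.14  ]
top blue [([182.7, 211.7], [178, 207, 10, 11, 89]), ([408.1, 213.0], [400, 210, 17, 7, 115])] [([407.8, 213.0], [398, 210, 19, 7, 120])]
top green [([253.6, 215.9], [246, 213, 16, 7, 110])] [([254.0, 216.2], [246, 213, 18, 7, 105])]
top yellow [([472.8, 189.7], [460, 173, 27, 30, 428]), ([330.6, 219.4], [323, 216, 16, 8, 121])] [([472.6, 189.6], [460, 173, 27, 30, 447]), ([330.7, 219.4], [323, 216, 16, 8, 119])]
scene blue [([529.3, 9.7], [519, 0, 22, 23, 305]), ([507.7, 64.5], [495, 40, 29, 45, 471]), ([89.6, 52.1], [73, 45, 35, 15, 170]), ([377.3, 136.5], [375, 134, 6, 6, 26]), ([253.6, 225.0], [248, 220, 12, 11, 76])] [([529.2, 9.8], [519, 0, 22, 23, 306]), ([507.7, 64.6], [495, 40, 29, 45, 466]), ([89.5, 52.1], [73, 45, 35, 15, 168]), ([377.3, 136.7], [375, 134, 6, 6, 28]), ([253.6, 225.3], [248, 220, 12, 12, 83])]
scene green [([341.7, 155.7], [337, 152, 9, 8, 42])] [([342.8, 154.8], [340, 152, 6, 6, 25])]
scene yellow [([298.7, 188.7], [293, 181, 12, 17, 137]), ([216.8, 321.0], [199, 303, 38, 37, 534])] [([298.7, 188.8], [293, 181, 12, 17, 140]), ([216.8, 321.0], [199, 303, 38, 37, 534])]
```

View pics/scene2.png

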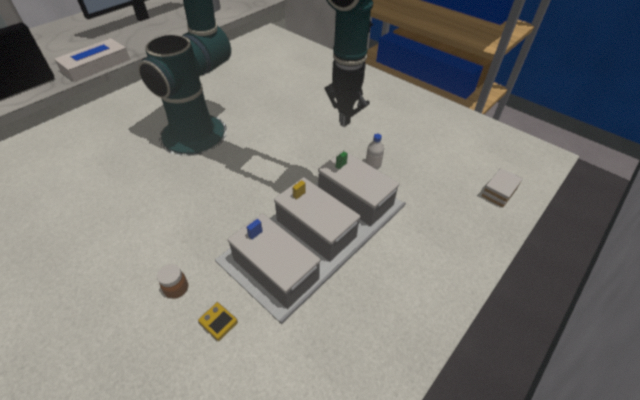

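View pics/w8.png

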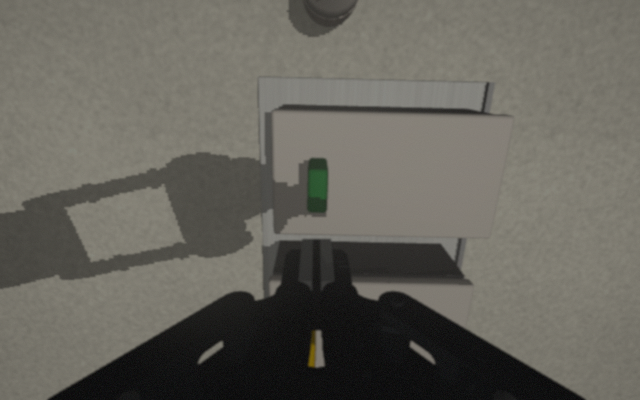

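The lid has stayed shut. The green handle is back at its starting pixel in the top view (254,216), where it was at (253,209) while open. The bystanders haven't moved, so I hand in.

```bash
python3 -c "
from plant import workorder
print(workorder.finish_job())"
```

```text
the job is handed in; nothing more can be done
None
```

The green case was the one with its catch half home. I pressed its lid shut, it stayed down, and I handed the job in at about 16.7 s.

- **Tugs:** The blue and yellow lids held at 17 and 18 N, rising about 1 mm, so their catches are home. The green lid came up at about 7 N. Once let go it sprang open, well past 0.12 rad judging by the pictures.
- **Pressing:** I shut the fingers and pushed the green handle down along its arc. It met the stop at about 24 N with the tool at z = 0.1533 m, against an expected 0.154 m.
- **Last checks:** After I backed off, all three handles were within 0.5 px of their starting places in the top view. The arm was clear, with wrist force under 1 N. The timer was within 0.2 px in both views and the bottle cap was unmoved in the scene view. I checked the jar by eye only.
- **Checks that disagreed:** The gripper hid the bottle cap in the last top view. The arm's shadow and body also left the green handle's scene-view patch smaller, shifting its centre by about 1 px. First estimates of handle position differed between cameras by 2 mm in x and up to 8 mm in y; I corrected for this before gripping.

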